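# Weigh a tub on the kitchen balance

## Task

Find out what the closed tub weighs: it stands on one pan of the red kitchen balance, and you put weights from the sloping wooden stand on the other pan until the beam is level and its pointer rests in the green zone of the dial. The weights you use must stand upright inside the pan, clear of your hand; the ones you do not need belong in the pockets of the stand. Leave the tub on its pan and do not knock the other things about.

Things in the scene. Friction and masses are not known exactly. Their poses are not given: they have to be found in the camera images.
- beam (a joint): Tilt of the beam in rad: 0 level, positive with the tub's pan down (tub heavier; the pointer leans to the tub's side), negative with the weights' pan down; stops at +-0.26 (starts at +0.26). Sprung to level and damped (rests in about 1 s): between the stops it tilts 0.08 rad (one dial tick) per 100 g of difference. The dial's green zone ends 0.052 rad (65 g) to either side of level.
- balance: Red two-pan balance, fixed. Origin: centre of its underside; x away from the user, y along the beam towards the tub's pan, z up. The pans stand 105 mm either side of the middle along y, floors 120 mm above the counter when level. In the middle a column and a dial facing the user, 84 mm wide, 24 to 36 mm in front of the middle (negative x), top 192 mm above the counter; nothing of it is higher.
- weigh_pan_floor (a point): Centre of the floor of the empty steel pan for the weights, on the balance's negative y side. The pan always stays level; it stands up to 27 mm above its level height while the tub is heavier and sinks as weights are put on. 156 mm (along the balance's x) by 116 mm (y) outside, rim 5 mm high; flat inside, 144 by 104 mm. It does not matter where on the pan a weight stands.
- tub_pan_floor (a point): Centre of the floor of the other pan, of the same make, on which the tub stands (on the balance's positive y side).
- tub: Closed green oblong tub, 137 x 96 mm and 53 mm high, on the balance's positive-y pan, long side along x. Its weight is not known: anything from about 350 to 650 g. Origin: centre of its underside.
- stand: Fixed beech stand, 216 mm wide, three pockets side by side, middles at x = 40, y = -68, 0, +68 mm. Origin: middle of its front edge, on the counter; x away from the user, y to the left, z up. Its floor slopes down 30 degrees towards the user (-x), 38 mm above the counter at x = 40 mm; each pocket is about 58 mm clear across; edges and partitions stand 12 to 14 mm above that floor.
- weight_400: Iron weight with a brass knob: 400 g, the largest. Round base 54 mm across, 26 mm high; stem 12 mm thick; knob 22 mm across, from 43 to 63 mm above the underside (the top); grip the knob. Origin: centre of the underside; z: its axis, towards the knob. Starts in any one of the stand's pockets, foot on the sloping floor, its axis leaning 30 degrees from vertical towards the user (stand's -x).
- weight_200: Iron weight with a brass knob: 200 g, the middle one. Round base 44 mm across, 20 mm high; stem 12 mm thick; knob 22 mm across, from 43 to 63 mm above the underside (the top); grip the knob. Origin: centre of the underside; z: its axis, towards the knob. Starts in any one of the stand's pockets, foot on the sloping floor, its axis leaning 30 degrees from vertical towards the user (stand's -x).
- weight_100: Iron weight with a brass knob: 100 g, the smallest. Round base 36 mm across, 13 mm high; stem 12 mm thick; knob 22 mm across, from 43 to 63 mm above the underside (the top); grip the knob. Origin: centre of the underside; z: its axis, towards the knob. Starts in any one of the stand's pockets, foot on the sloping floor, its axis leaning 30 degrees from vertical towards the user (stand's -x).
- honey_jar: Round jar with a yellow lid, 69 mm in diameter, 112 mm high. Bystander behind the work; origin: centre of its underside.
- salt_shaker: Salt shaker, 44 mm in diameter, 90 mm high. Bystander behind the work; origin: centre of its underside.
- red_mug: Red flowered mug, 84 mm in diameter, 119 mm over its handle, 92 mm high. Bystander behind the work; origin: centre of its underside.
- vanilla: Small brown dropper bottle, 33 mm in diameter, 102 mm high. Bystander behind the work; origin: centre of its underside.
- bean_tin: Flat tin with a gold lid, 75 mm in diameter, 58 mm high. Bystander behind the work; origin: centre of its underside.

How it is judged:
By the outcome, as a careful person would: the job done as asked, in the order asked, and still so for the second after the job is handed in, with the robot touching nothing.
It also fails if it takes over 70 s, if anything falls off the work surface, if the arm or the gripper's body presses on something with over 40 N, if the wrist force passes 120 N, or if a joint passes its speed limit or range.

## Robot

A 6-joint arm with a two-finger parallel gripper is mounted at the origin on a cart in front of the work surface, level with it; the furniture and walls round the work are solid. World frame = base frame: x ahead of the robot, y to its left, z up, the work surface at z = 0. Lengths are in mm, angles in degrees, forces in N, time in s.
With the tool pointing down it reaches from about 300 to 850 mm from the base axis. Payload 4.2 kg.
Tool frame: the origin (TCP) lies between the finger pads; the fingertips stand 14 mm ahead of it and the grasp point (between the pads) lies 5 mm behind it; z points along the fingers, y is the line along which they close (so a half turn about z gives the same grasp; the last joint's range is limited). The gripper opens to 91 mm and grips with 3 to 60 N. Pads are 32 mm wide; open, the fingers measure 118 mm over their backs; the gripper's body (76 mm by 178 mm) begins 60 mm behind the grasp point.
Start: joints at [66.52, 18.312, 89.639, -0, 72.044, -1.146], TCP at [218.505, 531.881, 227.976] pointing down, gripper open.
Joint ranges: [-177.97, 177.97], [-48.28, 115.42], [12.27, 149.76], [-77.06, 257.06], [2.81, 150.46], [-146.56, 146.56]. Speed limits (degrees/s): [147.25, 147.25, 180, 180, 180, 180].

## Interface

Orientations are given as [roll, pitch, yaw] about the fixed x, y, z axes, in that order (R = Rz(yaw) Ry(pitch) Rx(roll)).
In Python, from workcell import * gives the robot as it stands. The module is installed in compiled form; this text tells all that it offers.
- The arm moves only by the tool send_rows, never from a script. Its argument "deltas" is a list of rows, each a list of 2 entries, a list of its own where there are three numbers: the shift along the tool's x, y, z normalised to -1 to 1, where 1 is 0.5 m, then the turn, a rotation vector about the tool's x, y, z normalised to -1 to 1, where 1 is 0.5 rad. A call has 1 to 10 rows; each row shifts and turns the commanded pose from where the row before left it, along the tool's axes as they then stand; what a row does not reach is not made up. A row lasts 1/10 s, in which the tool goes at most 50 mm and 8.59 degrees, less where a joint would pass 70% of its speed; a pose out of reach is approached as far as the arm can. A call with a number of a shift or a turn outside -1 to 1 is refused whole. A call with a gripper value outside its range is refused whole. "grip" is the closure, from 0 (fully open) to 1 (shut), set as the call begins (left out, the last holds). The fingers move at their own pace and stop on an object; "grip_force" is the grip in N (left out, the last holds). Time passes only in rows, so rows that do not move let the fingers close. It gives the time, the measured TCP pose, the force, the opening and the grip force at its end, in the units of the state.
- state(): the state, without advancing time (a new reading comes with each control period).
- grab_frame(name): name is "scene" or "top" or "wrist"; returns the picture (384x512x3 uint8, red, green, blue); there is no depth.
- calibration(name): a dict with "mtx" (3x3 intrinsics, pixels), "R" (3x3) and "t" (3): a world point X has camera coordinates R X + t. Camera axes: x right, y down, z forward; pixel columns grow to the right and rows downward; lengths in mm; the calibration is good to about 2 mm. The wrist camera is an equidistant fisheye: a pixel r from the principal point sees the ray r / f radians off the axis. A picture is of the moment at which its call begins: read the wrist's pose just before it. calibration takes no time and is no camera call; for the wrist camera it gives the pose at the moment of the call.
- job_done(): hands the job in; it is judged then, once.
Trained networks look in the newest picture that a camera, given by its name, has taken for a name from the list of things; names that differ only in an ending like _2 or _b are one class to them, and where a whole thing is asked for, a point or a joint stands for the part that bears it (a point fixed in the world has none). Each returns a list of dicts, best first, with "p" (0 to 1); they miss things now and then, are a little off and sometimes report something else, mostly with a low value. They report only what shows in the picture. A call takes as long as a camera call.
- trace(camera, label): "pixels" (384x512 bool, what is visible of it) and "bbox" ([left, top, width, height] in pixels, round what is visible of it).
The state is a dict: "time_s": time; "qpos": joint angles; "qvel": joint speeds; "effort": joint torques, N m; "ee_pos": TCP position; "ee_rot": TCP orientation; "force": force on the tool from outside, world axes, zero at the start; "torque": the same for the moment, N m; "gripper_width": finger opening in mm; "gripper_force": force on a finger pad.
Only numpy, scipy, OpenCV 4.12 (cv2) and the standard library are available. Lean on these libraries where they do the work, as an engineer would, in place of code of your own. Each camera call takes 0.05 s, during which the arm holds its last target. There are 200 camera calls.

## Working session

There is one attempt and no reset: what is moved stays moved. The work goes in short steps, Python scripts to look and compute and a tool call to move; the robot and the scene stay as the last step left them, time stands still between calls to the robot, and variables do not carry over. Pictures are saved under pics/ and viewed, at most 10 in all, crops included, and the job is handed in when it is done.

Besides the shell and the picture viewer there is one more tool, called after "Call:" by a JSON object that holds its "fn" and its "kwargs", one argument or row to a line. send_rows: Moves the arm, as the interface text tells. Scaled input: -1 to 1 covers 0.5 m each way for a shift and 0.5 rad each way for a turn. Its arguments: {"type":"object","properties":{"deltas":{"type":"array","items":{"type":"array"}},"grip":{"type":"number"},"grip_force":{"type":"number"}},"required":["deltas"]}

```bash
mkdir -p pics
python3 - <<'E'
from workcell import *
import cv2,numpy as np
a=grab_frame("scene");b=grab_frame("top")
cv2.imwrite("pics/a.png",a[...,::-1]);cv2.imwrite("pics/b.png",b[...,::-1])
for c in("scene","top"):
    k=calibration(c);print(c,k["mtx"].round(1).tolist(),k["R"].round(4).tolist(),k["t"].round(1).tolist())
    for n in("stand","weight_400","weight_200","weight_100","weigh_pan_floor","tub","balance"):
        for d in trace(c,n)[:2]:
            m=d["pixels"];v,u=np.nonzero(m);print(n,round(d["p"],2),d["bbox"],u.mean().round(1),v.mean().round(1),m.sum())
s=state();print(s["ee_rot"],s["time_s"])
E
```

```text
scene [[424.9, 0.0, 253.4], [0.0, 424.9, 191.0], [0.0, 0.0, 1.0]] [[0.8982, -0.4389, -0.0252], [-0.2395, -0.4405, -0.8652], [0.3686, 0.7832, -0.5007]] [-514.1, 233.9, 875.1]
stand 0.76 [179.7, 157.9, 52.0, 41.2] 201.7 177.0 599
stand 0.27 [284.9, 197.1, 14.8, 21.5] 292.3 207.0 307
weight_400 0.64 [190.2, 170.2, 15.4, 18.0] 197.3 179.9 156
weight_400 0.51 [203.0, 174.2, 23.2, 20.1] 211.9 184.5 236
weight_200 0.64 [190.2, 170.2, 15.4, 18.0] 197.3 179.9 156
weight_200 0.51 [203.0, 174.2, 23.2, 20.1] 211.9 184.5 236
weight_100 0.64 [190.2, 170.2, 15.4, 18.0] 197.3 179.9 156
weight_100 0.51 [203.0, 174.2, 23.2, 20.1] 211.9 184.5 236
weigh_pan_floor 0.57 [235.7, 215.9, 96.6, 62.6] 283.2 244.2 3236
tub 0.59 [197.0, 179.8, 69.2, 51.4] 228.4 205.8 1973
tub 0.2 [246.2, 148.6, 9.2, 29.2] 248.0 163.3 247
balance 0.84 [191.1, 194.1, 143.0, 106.2] 264.6 248.5 6516
top [[367.6, 0.0, 247.8], [0.0, 367.6, 191.9], [0.0, 0.0, 1.0]] [[0.0181, -0.9992, 0.0365], [-0.9929, -0.0223, -0.1168], [0.1176, -0.0341, -0.9925]] [-4.8, 579.5, 890.3]
stand 0.72 [107.6, 186.7, 97.0, 43.6] 154.3 206.5 1946
weight_400 0.9 [173.4, 195.7, 21.6, 28.4] 184.0 209.9 394
weight_400 0.68 [118.2, 207.1, 21.1, 21.5] 127.4 218.7 317
weight_200 0.9 [173.4, 195.7, 21.6, 28.4] 184.0 209.9 394
weight_200 0.68 [118.2, 207.1, 21.1, 21.5] 127.4 218.7 317
weight_100 0.9 [173.4, 195.7, 21.6, 28.4] 184.0 209.9 394
weight_100 0.68 [118.2, 207.1, 21.1, 21.5] 127.4 218.7 317
weigh_pan_floor 0.67 [341.2, 183.3, 58.3, 74.4] 366.2 218.2 3625
tub 0.92 [253.2, 196.4, 45.3, 62.9] 275.1 227.1 2619
balance 0.92 [244.1, 181.2, 151.9, 85.9] 339.6 221.5 6134
balance 0.56 [173.8, 195.3, 22.1, 31.7] 183.6 210.1 451
[1.79993205e+02 1.49895766e-03 1.57666976e+02] 0.8
```

View pics/a.png

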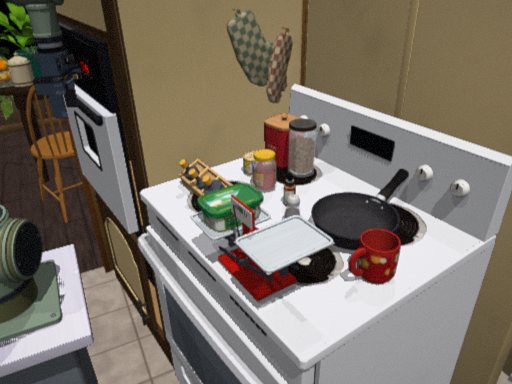

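View pics/b.png

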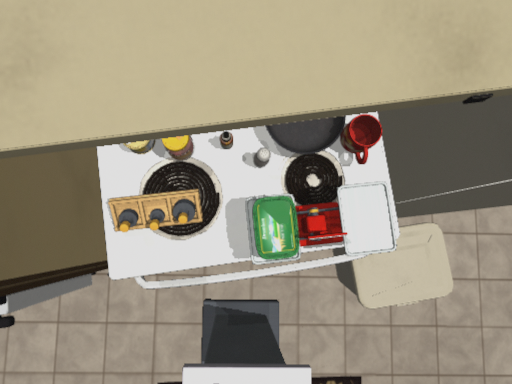

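The top view shows the stand at left (108–204, 187–230), with knobs near (127,225), (154,224) and (183,219). The tub is at (275,227) and the empty pan at (366,218). I'll enlarge the stand and balance.

Run:
```python
import cv2,numpy as np
b=cv2.imread("pics/b.png")
c=cv2.resize(b[175:245,95:215],None,fx=5,fy=5,interpolation=cv2.INTER_CUBIC)
d=cv2.resize(b[175:275,240:400],None,fx=3.75,fy=3.75,interpolation=cv2.INTER_CUBIC)[:245]
d=cv2.resize(b[175:275,235:405],(600,353)[0:2])[:250]
d=cv2.resize(b[178:268,240:400],(440,248))
o=np.zeros((600,600,3),np.uint8);o[:350]=c;o[352:600,:440]=d
cv2.imwrite("pics/c.png",o)
```

```text
(no output)
```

View pics/c.png

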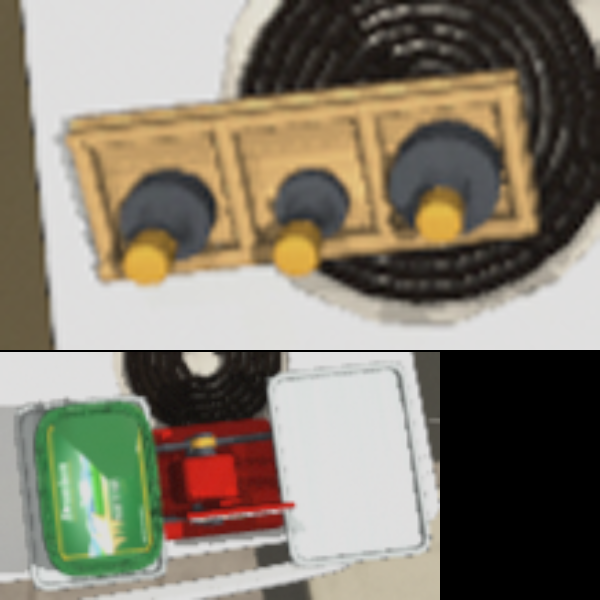

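```bash
cat > h.py <<'E'
from workcell import *
import numpy as np
from scipy.spatial.transform import Rotation as Ro
def ray(c,u,v,z,k=None):
    k=k or calibration(c); R=np.array(k["R"]);t=np.array(k["t"]).ravel()
    m=k["mtx"];p=np.array([(u-m[0][2])/m[0][0],(v-m[1][2])/m[1][1]])
    if c=="wrist":
        r=np.hypot(*p);d=np.array([*(p/r*np.sin(r)),np.cos(r)])
    else: d=np.array([*p,1])
    o=-R.T@t;d=R.T@d
    return o+d*(z-o[2])/d[2]
def proj(c,X,k=None):
    k=k or calibration(c); q=np.array(k["R"])@X+np.array(k["t"]).ravel();m=k["mtx"]
    if c=="wrist":
        r=np.hypot(q[0],q[1]);q=np.array([*(q[:2]/r*np.arctan2(r,q[2])),1])
    return np.array([m[0][0]*q[0]/q[2]+m[0][2],m[1][1]*q[1]/q[2]+m[1][2]])
def tool(axis,yhint):   # tool z along axis, y near yhint
    z=np.array(axis)/np.linalg.norm(axis);x=np.cross(yhint,z);x/=np.linalg.norm(x)
    return np.c_[x,np.cross(z,x),z]
def plan(P,Rt,n=None,sc=True):
    """rows from the present pose to TCP P, rotation Rt; prints normalised deltas per row"""
    s=state();R=Ro.from_euler("xyz",s["ee_rot"],degrees=True);T=Ro.from_matrix(Rt)
    w=(R.inv()*T).as_rotvec();d=np.array(P)-s["ee_pos"]
    n=n or int(np.ceil(max(np.linalg.norm(d)/46,np.linalg.norm(w)/.14,1)))
    out=[]
    Rc=R
    for i in range(n):
        out.append([(Rc.inv().apply(d/n)/500).round(4).tolist(),(w/n/.5).round(4).tolist()]);Rc=Rc*Ro.from_rotvec(w/n)
    print("n",n,"dist",np.linalg.norm(d).round(1),"ang",np.degrees(np.linalg.norm(w)).round(1));print(str(out).replace(" ",""))
E
python3 - <<'E'
from h import *
f=lambda x,y:(x/5+94.6,y/5+174.6)
for z in(50,70,80,90):
    a=ray("top",*f(70,122),z);b=ray("top",*f(518,70),z);print("back",z,np.linalg.norm(a-b).round(1),np.degrees(np.arctan2(*(b-a)[[0,1]])).round(1),a.round(1),b.round(1))
for z in(20,30):
    a=ray("top",*f(103,280),z);b=ray("top",*f(537,233),z);print("front",z,np.linalg.norm(a-b).round(1),a.round(1),b.round(1))
for p,z in(((148,264),89.1),((296,253),87.1),((438,218),91.6)): print("knobtop",ray("top",*f(*p),z).round(1))
g=lambda x,y:(x/2.75+239.8,(y-352)/2.755+177.8)
for p in((270,378),(402,364),(426,550),(298,562)):
    print("pan",ray("top",*g(*p),150).round(1))
for p in((16,405),(150,398),(160,575),(38,587)): print("tubpan",ray("top",*g(*p),98).round(1))
print(state()["ee_pos"],calibration("wrist")["mtx"])
E
```

```text
back 50 218.1 172.0 [552.7 345.8  50. ] [583.1 129.8  50. ]
back 70 213.3 172.0 [550.9 339.   70. ] [580.6 127.7  70. ]
back 80 210.9 172.0 [550.  335.6  80. ] [579.4 126.7  80. ]
back 90 208.5 172.0 [549.1 332.1  90. ] [578.1 125.7  90. ]
front 20 216.2 [476.8 334.9  20. ] [504.4 120.5  20. ]
front 30 213.9 [476.8 331.7  30. ] [504.  119.6  30. ]
knobtop [484.1 292.8  89.1]
knobtop [490.5 225.8  87.1]
knobtop [507.8 160.2  91.6]
pan [ 580.7 -189.2  150. ]
pan [ 594.7 -297.6  150. ]
pan [ 445.8 -313.   150. ]
pan [ 434.7 -209.9  150. ]
tubpan [559.8  14.   98. ]
tubpan [ 568.3 -100.3   98. ]
tubpan [ 419.7 -109.2   98. ]
tubpan [408.3  -7.2  98. ]
[218.51740108 531.8970416  227.98886509] [[297.31863964   0.         257.87592757]
 [  0.         297.31863964 184.96437773]
 [  0.           0.           1.        ]]
```

```bash
cat >> h.py <<'E'
YS=np.radians(8.0)
SX=np.array([np.cos(YS),np.sin(YS),0]);SY=np.array([-np.sin(YS),np.cos(YS),0]);AX=-.5*SX+np.array([0,0,.8660])
RS=tool(-AX,SY)          # grasp orientation in the stand
YB=np.radians(7.1);BX=np.array([np.cos(YB),np.sin(YB),0]);BY=np.array([-np.sin(YB),np.cos(YB),0])
RB=tool([0,0,-1],BY)
PAN=np.array([514,-252,0.])
E
python3 - <<'E'
from h import *
K=np.array([507.8,160.2,91.6])-10*AX
plan(K+125*AX,RS)
E
```

```text
n 10 dist 446.7 ang 42.4
[[[-0.0718,-0.0526,0.0074],[-0.0277,-0.1022,-0.1034]],[[-0.0686,-0.0563,0.0102],[-0.0277,-0.1022,-0.1034]],[[-0.065,-0.06,0.0128],[-0.0277,-0.1022,-0.1034]],[[-0.0611,-0.0634,0.0152],[-0.0277,-0.1022,-0.1034]],[[-0.0569,-0.0667,0.0173],[-0.0277,-0.1022,-0.1034]],[[-0.0524,-0.0698,0.0191],[-0.0277,-0.1022,-0.1034]],[[-0.0477,-0.0726,0.0207],[-0.0277,-0.1022,-0.1034]],[[-0.0428,-0.0753,0.022],[-0.0277,-0.1022,-0.1034]],[[-0.0377,-0.0777,0.023],[-0.0277,-0.1022,-0.1034]],[[-0.0324,-0.0798,0.0237],[-0.0277,-0.1022,-0.1034]]]
```

Call:
{"fn": "send_rows", "kwargs": {
  "deltas": [
    [[-0.072,-0.053,0.007],[-0.028,-0.102,-0.103]],
    [[-0.069,-0.056,0.01],[-0.028,-0.102,-0.103]],
    [[-0.065,-0.06,0.013],[-0.028,-0.102,-0.103]],
    [[-0.061,-0.063,0.015],[-0.028,-0.102,-0.103]],
    [[-0.057,-0.067,0.017],[-0.028,-0.102,-0.103]],
    [[-0.052,-0.07,0.019],[-0.028,-0.102,-0.103]],
    [[-0.048,-0.073,0.021],[-0.028,-0.102,-0.103]],
    [[-0.043,-0.075,0.022],[-0.028,-0.102,-0.103]],
    [[-0.038,-0.078,0.023],[-0.028,-0.102,-0.103]],
    [[-0.032,-0.08,0.024],[-0.028,-0.102,-0.103]]
  ],
  "grip": 0.5,
  "grip_force": 25
}}

```text
time_s: 1.8
ee_pos: [451.5, 150.2, 191.5]
ee_rot: [179.9, 30.2, -172.0]
force: [0.6, -0.2, -0.1]
gripper_width: 45.7
gripper_force: 0.0
```

Call:
{"fn": "send_rows", "kwargs": {
  "deltas": [
    [[0,0,0],[0,0,0]],
    [[0,0,0],[0,0,0]]
  ]
}}

```text
time_s: 2.0
ee_pos: [451.1, 150.1, 191.0]
ee_rot: [179.8, 30.0, -172.4]
force: [-0.3, -0.1, 1.3]
gripper_width: 45.7
gripper_force: 0.0
```

Run:
```python
from h import *
import cv2
s=state();k=calibration("wrist");w=grab_frame("wrist")
np.savez("w1.npz",R=k["R"],t=k["t"],mtx=k["mtx"])
cv2.imwrite("pics/w1.png",w[...,::-1])
K=np.array([507.8,160.2,91.6])-10*AX
print(s["ee_pos"].round(1),s["ee_rot"].round(2),s["gripper_width"],s["time_s"])
for p,z in(((484.1,292.8),89.1),((490.5,225.8),87.1),((507.8,160.2),91.6)): print(proj("wrist",np.array([*p,z]),k).round(1))
plan(K+125*AX,RS)
```

```text
[451.1 150.1 191. ] [ 179.81   29.95 -172.43] 45.71688417858235 2.0
[393.1 178.8]
[330.9 175.3]
[261.3 184.7]
n 1 dist 0.8 ang 0.2
[[[0.0005,0.0015,0.0001],[0.002,-0.0003,-0.0081]]]
```

View pics/w1.png

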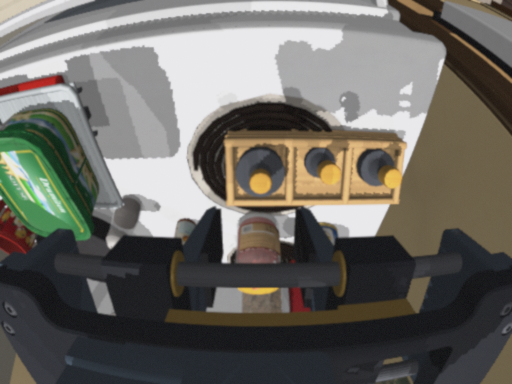

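The wrist picture shows the three knobs at (261,184), (330,174) and (393,178). That matches my predictions to within 1 px, so I'll descend along the weight's axis and grip.

Call:
{"fn": "send_rows", "kwargs": {
  "deltas": [
    [[0,0.0015,0.05],[0,0,0]],
    [[0,0,0.07],[0,0,0]],
    [[0,0,0.07],[0,0,0]],
    [[0,0,0.05],[0,0,0]],
    [[0,0,0.02],[0,0,0]],
    [[0,0,0],[0,0,0]]
  ]
}}

```text
time_s: 2.65
ee_pos: [514.9, 163.7, 76.9]
ee_rot: [179.9, 29.8, -171.9]
force: [-0.1, -0.1, 0.4]
gripper_width: 45.4
gripper_force: 0.0
```

Call:
{"fn": "send_rows", "kwargs": {
  "deltas": [
    [[0,0,0],[0,0,0]],
    [[0,0,0],[0,0,0]],
    [[0,0,0],[0,0,0]],
    [[0,0,0],[0,0,0]]
  ],
  "grip": 1,
  "grip_force": 30
}}

```text
time_s: 3.05
ee_pos: [515.2, 161.6, 79.3]
ee_rot: [179.8, 30.1, -172.2]
force: [-0.7, -0.5, 1.7]
gripper_width: 20.6
gripper_force: 30.0
```

Call:
{"fn": "send_rows", "kwargs": {
  "deltas": [
    [[0,0,-0.03],[0,0,0]],
    [[0,0,-0.06],[0,0,0]],
    [[0,0,-0.08],[0,0,0]],
    [[0,0,-0.08],[0,0,0]],
    [[0,0,-0.08],[0,0,0]],
    [[0,0,-0.08],[0,0,0]],
    [[0,0,0],[0,0,0]]
  ]
}}

```text
time_s: 3.75
ee_pos: [413.1, 147.1, 260.4]
ee_rot: [179.7, 30.4, -172.2]
force: [2.1, 0.8, -3.5]
gripper_width: 21.0
gripper_force: 30.0
```

Run:
```python
from h import *
s=state();print(s["ee_pos"],s["gripper_width"],s["force"],s["qpos"].round(0))
P=PAN-40*BX-15*BY;P[2]=265
plan(P,RB)
```

```text
[413.10848774 147.14511327 260.38425613] 21.045596000643116 [ 2.14019879  0.84782078 -3.46330439] [ 24.  -9. 122. -13.  38. -66.]
n 10 dist 423.7 ang 30.4
[[[-0.0015,-0.0847,-0.0007],[0.0017,0.1061,0.0025]],[[-0.0016,-0.0847,-0.0007],[0.0017,0.1061,0.0025]],[[-0.0016,-0.0847,-0.0007],[0.0017,0.1061,0.0025]],[[-0.0017,-0.0847,-0.0007],[0.0017,0.1061,0.0025]],[[-0.0018,-0.0847,-0.0007],[0.0017,0.1061,0.0025]],[[-0.0018,-0.0847,-0.0008],[0.0017,0.1061,0.0025]],[[-0.0019,-0.0847,-0.0008],[0.0017,0.1061,0.0025]],[[-0.002,-0.0847,-0.0008],[0.0017,0.1061,0.0025]],[[-0.002,-0.0847,-0.0008],[0.0017,0.1061,0.0025]],[[-0.0021,-0.0847,-0.0009],[0.0017,0.1061,0.0025]]]
```

Call:
{"fn": "send_rows", "kwargs": {
  "deltas": [
    [[-0.002,-0.04,0],[0.002,0.08,0]],
    [[-0.002,-0.07,-0.001],[0.002,0.1,0.003]],
    [[-0.002,-0.085,-0.001],[0.002,0.11,0.003]],
    [[-0.002,-0.09,-0.001],[0.002,0.11,0.003]],
    [[-0.002,-0.09,-0.001],[0.002,0.11,0.003]],
    [[-0.002,-0.09,-0.001],[0.002,0.11,0.003]],
    [[-0.002,-0.09,-0.001],[0.002,0.11,0.003]],
    [[-0.002,-0.09,-0.001],[0.002,0.11,0.003]],
    [[-0.002,-0.085,-0.001],[0.002,0.11,0.003]],
    [[-0.002,-0.07,-0.001],[0.001,0.11,0.003]]
  ]
}}

```text
time_s: 4.75
ee_pos: [473.7, -251.2, 261.0]
ee_rot: [-179.9, -0.7, -173.1]
force: [1.1, 0.0, -2.9]
gripper_width: 20.5
gripper_force: 30.0
```

Call:
{"fn": "send_rows", "kwargs": {
  "deltas": [
    [[-0.001,-0.047,0],[0,0,0]],
    [[0,0,0],[0,0,0]],
    [[0,0,0],[0,0,0]]
  ]
}}

```text
time_s: 5.05
ee_pos: [476.8, -271.8, 261.1]
ee_rot: [-180.0, -0.6, -173.1]
force: [-0.4, 0.5, -4.5]
gripper_width: 20.8
gripper_force: 30.0
```

Run:
```python
from h import *
import cv2
s=state();print(s["ee_pos"].round(1),s["ee_rot"].round(1),s["gripper_width"],s["force"])
a=grab_frame("scene");w=grab_frame("wrist")
cv2.imwrite("pics/d.png",np.hstack([cv2.resize(a[140:310,170:350],(400,378)),cv2.resize(w,(400,300)) if 0 else cv2.resize(w,(400,378))])[...,::-1])
P=PAN-40*BX-15*BY;P[2]=265
plan(P,RB)
```

```text
[ 476.8 -271.8  261.1] [-180.    -0.6 -173.1] 20.756251676153433 [-0.39243756  0.48528481 -4.48549657]
n 1 dist 3.0 ang 0.5
[[[0.0017,-0.0016,-0.0056],[-0.0036,-0.0172,-0.0026]]]
```

View pics/d.png

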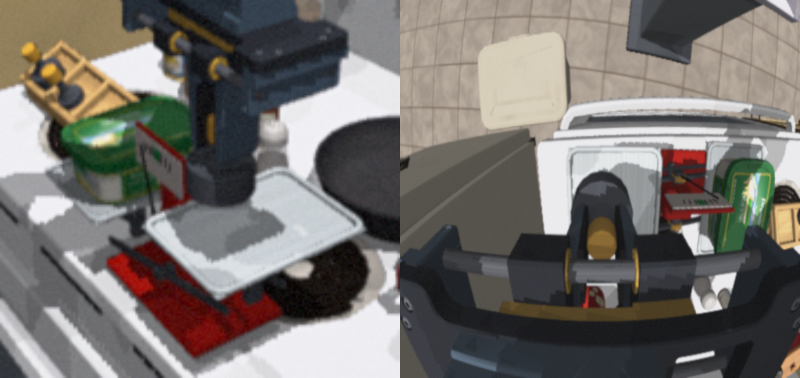

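The scene shows the weight upright above the front part of the pan, and the wrist view agrees. I'll lower it.

Call:
{"fn": "send_rows", "kwargs": {
  "deltas": [
    [[0,0,0.03],[0,-0.017,0]],
    [[0,0,0.04],[0,0,0]],
    [[0,0,0.03],[0,0,0]],
    [[0,0,0.012],[0,0,0]],
    [[0,0,0.01],[0,0,0]],
    [[0,0,0.01],[0,0,0]],
    [[0,0,0.008],[0,0,0]],
    [[0,0,0],[0,0,0]],
    [[0,0,0],[0,0,0]]
  ]
}}

```text
time_s: 6.05
ee_pos: [477.6, -272.1, 193.7]
ee_rot: [-179.8, 0.1, -173.0]
force: [-0.1, 0.2, -2.7]
gripper_width: 20.7
gripper_force: 30.0
```

Call:
{"fn": "send_rows", "kwargs": {
  "deltas": [
    [[0,0,0.006],[0,0,0]],
    [[0,0,0.006],[0,0,0]],
    [[0,0,0],[0,0,0]],
    [[0,0,0],[0,0,0]]
  ]
}}

```text
time_s: 6.45
ee_pos: [477.7, -272.3, 187.3]
ee_rot: [-179.8, 0.1, -173.0]
force: [-1.7, -1.3, -1.8]
gripper_width: 20.7
gripper_force: 30.0
```

Run:
```python
from h import *
import cv2
s=state();print(s["ee_pos"].round(1),s["force"])
a=grab_frame("scene")
cv2.imwrite("pics/e.png",cv2.resize(a[180:290,190:345],None,fx=4,fy=4)[...,::-1])
```

```text
[ 477.7 -272.3  187.3] [-1.67243897 -1.33330219 -1.83173677]
```

View pics/e.png

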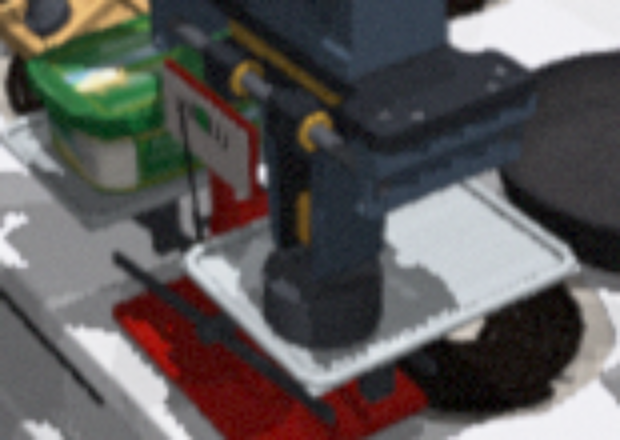

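The weight rests on the pan, and the pointer, seen near (185,160), still leans to the tub's side. I'll release it and back off upward.

Call:
{"fn": "send_rows", "kwargs": {
  "deltas": [
    [[0,0,0],[0,0,0]],
    [[0,0,0],[0,0,0]],
    [[0,0,0],[0,0,0]],
    [[0,0,0],[0,0,0]]
  ],
  "grip": 0.5
}}

```text
time_s: 6.9
ee_pos: [477.6, -272.1, 187.5]
ee_rot: [-179.8, 0.1, -173.0]
force: [0.1, 0.4, -1.0]
gripper_width: 45.3
gripper_force: 0.0
```

Call:
{"fn": "send_rows", "kwargs": {
  "deltas": [
    [[0,0,-0.03],[0,0,0]],
    [[0,0,-0.06],[0,0,0]],
    [[0,0,-0.07],[0,0,0]],
    [[-0.03,0.07,0],[0,0,0]],
    [[-0.03,0.08,0],[0,0,0]],
    [[-0.03,0.08,0],[0,0,0]],
    [[-0.03,0.08,0],[0,0,0]],
    [[0,0.08,0],[0,0,0]],
    [[0,0.08,0],[0,0,0]],
    [[0,0,0],[0,0,0]]
  ]
}}

```text
time_s: 7.9
ee_pos: [507.5, -27.3, 266.7]
ee_rot: [-179.9, 0.1, -172.7]
force: [-1.1, -0.3, 0.3]
gripper_width: 45.5
gripper_force: 0.0
```

Run:
```python
from h import *
import cv2
s=state();print(s["ee_pos"].round(1),s["ee_rot"].round(1),s["gripper_width"])
a=grab_frame("scene");b=grab_frame("top")
cv2.imwrite("pics/f_s.png",a[...,::-1]);cv2.imwrite("pics/f_t.png",b[...,::-1])
cv2.imwrite("pics/f.png",np.vstack([cv2.resize(a[185:285,190:345],(620,400),interpolation=2),cv2.resize(b[180:270,240:400],(620,200))[:200]])[...,::-1])
```

```text
[507.5 -27.3 266.7] [-1.799e+02  1.000e-01 -1.727e+02] 45.524305586289735
```

View pics/f.png

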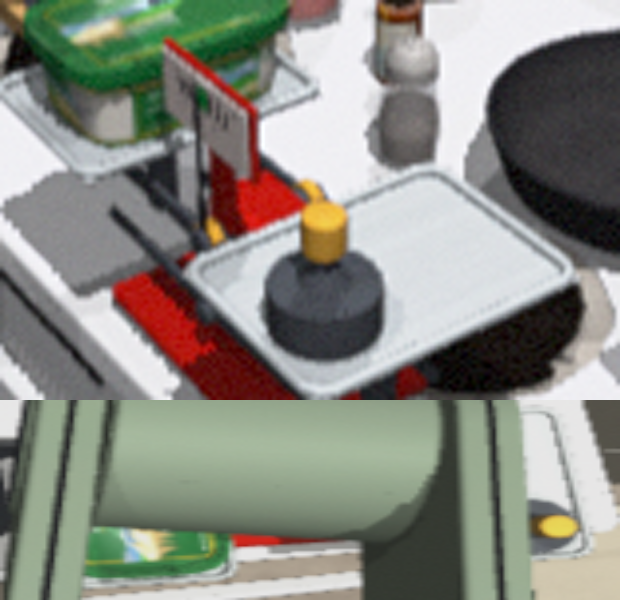

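Run:
```python
from h import *
import cv2
grab_frame("scene")
d=trace("scene","weigh_pan_floor")[0];print(d["p"],d["bbox"])
d2=trace("scene","tub")[0];print("tub",d2["p"],d2["bbox"])
C=np.array([501.5,-151.5,0])
def corners(th,s=-1):
    z=120-s*105*np.sin(th)*-1 if 0 else 120+(-s)*105*np.sin(th)+5
    c=C+BY*s*105*np.cos(th);c[2]=z
    return [proj("scene",c+a*78*BX+b*58*BY).round(1) for a,b in((-1,-1),(-1,1),(1,-1),(1,1))]
for th in(.26,.2,.1,0,-.05): print(th,[x.tolist() for x in corners(th)])
# vertical registration of pan edges between initial and now
a0=cv2.imread("pics/a.png");a1=cv2.imread("pics/f_s.png")
# right-hand part of the pan (x 290..335, clear of the weight): sum of profile along columns
for (u0,v0,w,h,nm) in((290,205,50,45,"weighpan right"),(191,195,22,22,"tubpan left"),(205,180,45,30,"tub")):
    t=a0[v0:v0+h,u0:u0+w]
    R=a1[v0-30:v0+h+30,u0-8:u0+w+8]
    m=cv2.matchTemplate(R,t,cv2.TM_CCOEFF_NORMED);_,p,_,l=cv2.minMaxLoc(m);print(nm,"shift",l[0]-8,l[1]-30,round(p,2))
```

```text
0.9 [236.7, 226.4, 97.8, 58.9]
tub 0.95 [191.4, 171.7, 72.3, 51.2]
0.26 [[265.8, 272.6], [230.7, 238.7], [335.4, 240.4], [296.4, 212.5]]
0.2 [[266.3, 275.8], [231.2, 241.7], [335.7, 243.4], [296.7, 215.3]]
0.1 [[266.9, 281.0], [232.0, 246.5], [335.8, 248.3], [297.1, 219.9]]
0 [[267.1, 285.9], [232.4, 251.1], [335.6, 253.0], [297.1, 224.2]]
-0.05 [[267.1, 288.2], [232.5, 253.2], [335.4, 255.1], [297.0, 226.2]]
weighpan right shift 0 11 0.9
tubpan left shift -1 -9 0.67
tub shift -8 -8 0.5
```

Run:
```python
from h import *
import cv2
from scipy.ndimage import map_coordinates
from scipy.optimize import minimize
C=np.array([501.5,-151.5,0])
a0=cv2.imread("pics/a.png").astype(np.float32);a1=cv2.imread("pics/f_s.png").astype(np.float32)
def pt(th,s,x,y,z):
    c=C+BY*s*105*np.cos(th);c[2]=120-s*105*np.sin(th)   # tub(+1) down for +th
    return proj("scene",c+x*BX+y*BY+np.array([0,0,z]))
def samp(a,uv): return np.stack([map_coordinates(a[...,i],[uv[:,1],uv[:,0]],order=1) for i in range(3)])
def run(s,grid,z):
    g=np.array([(x,y) for x in grid[0] for y in grid[1]])
    A=samp(a0,np.array([pt(.26,s,x,y,z) for x,y in g]))
    best=[]
    for th in np.arange(-.1,.2,.01):
        B=samp(a1,np.array([pt(th,s,x,y,z) for x,y in g]))
        best.append((-np.corrcoef(A.ravel(),B.ravel())[0,1],round(th,3)))
    print(sorted(best)[:4])
run(-1,(np.arange(10,90,2),np.arange(-68,60,2)),5)
run(-1,(np.arange(62,86,1),np.arange(-66,60,2)),5)
run(-1,(np.arange(10,86,2),np.arange(-68,-46,1)),5)
run(1,(np.arange(-68,10,2),np.arange(-40,40,2)),53)
run(1,(np.arange(-90,60,2),np.arange(45,70,1)),5)
w=cv2.resize(a1[188:245,222:262].astype(np.uint8),None,fx=10,fy=10,interpolation=cv2.INTER_CUBIC)
v=cv2.resize(a0[188:245,222:262].astype(np.uint8),None,fx=10,fy=10,interpolation=cv2.INTER_CUBIC)
cv2.imwrite("pics/g.png",np.hstack([v,w]))
```

```text
Traceback (most recent call last):
  File "h.py", line 13, in proj
    k=k or calibration(c); q=np.array(k["R"])@X+np.array(k["t"]).ravel();m=k["mtx"]
           ~~~~~~~~~~~^^^
ValueError: time passes only in moves, steps and waits
```

```bash
cat > m.py <<'E'
from h import *
import cv2,sys
from scipy.ndimage import map_coordinates
grab_frame("scene") if len(sys.argv)<3 else None
k=calibration("scene")
C=np.array([501.5,-151.5,0])
a0=cv2.imread("pics/a.png").astype(np.float32);a1=cv2.imread(sys.argv[1]).astype(np.float32)
def pt(th,s,x,y,z):
    c=C+BY*s*105*np.cos(th);c[2]=120-s*105*np.sin(th)   # tub(+1) down for +th
    return proj("scene",c+x*BX+y*BY+np.array([0,0,z]),k)
def samp(a,uv): return np.stack([map_coordinates(a[...,i],[uv[:,1],uv[:,0]],order=1) for i in range(3)])
def run(s,grid,z):
    g=np.array([(x,y) for x in grid[0] for y in grid[1]])
    A=samp(a0,np.array([pt(.26,s,x,y,z) for x,y in g]))
    best=[]
    for th in np.arange(-.1,.2,.01):
        B=samp(a1,np.array([pt(th,s,x,y,z) for x,y in g]))
        best.append((-np.corrcoef(A.ravel(),B.ravel())[0,1].round(3),round(th,3)))
    print(sorted(best)[:4])
run(-1,(np.arange(10,90,4),np.arange(-68,60,4)),5)
run(-1,(np.arange(62,86,2),np.arange(-66,60,4)),5)
run(-1,(np.arange(10,86,4),np.arange(-68,-46,2)),5)
run(1,(np.arange(-68,10,4),np.arange(-40,40,4)),53)
run(1,(np.arange(-90,60,4),np.arange(45,70,2)),5)
f=lambda a:cv2.resize(a[188:245,222:262].astype(np.uint8),None,fx=10,fy=10,interpolation=cv2.INTER_CUBIC)
cv2.imwrite("pics/g.png",np.hstack([f(a0),f(a1)]))
E
python3 m.py pics/f_s.png
```

```text
[(np.float64(-0.864), np.float64(0.03)), (np.float64(-0.857), np.float64(0.04)), (np.float64(-0.849), np.float64(0.02)), (np.float64(-0.834), np.float64(0.05))]
[(np.float64(-0.754), np.float64(0.03)), (np.float64(-0.75), np.float64(0.02)), (np.float64(-0.733), np.float64(0.04)), (np.float64(-0.708), np.float64(0.14))]
[(np.float64(-0.833), np.float64(0.05)), (np.float64(-0.831), np.float64(0.04)), (np.float64(-0.816), np.float64(0.06)), (np.float64(-0.815), np.float64(0.03))]
[(np.float64(-0.882), np.float64(0.03)), (np.float64(-0.876), np.float64(0.02)), (np.float64(-0.864), np.float64(0.04)), (np.float64(-0.846), np.float64(0.01))]
[(np.float64(-0.769), np.float64(0.02)), (np.float64(-0.766), np.float64(0.03)), (np.float64(-0.765), np.float64(0.01)), (np.float64(-0.756), np.float64(0.04))]
```

View pics/g.png

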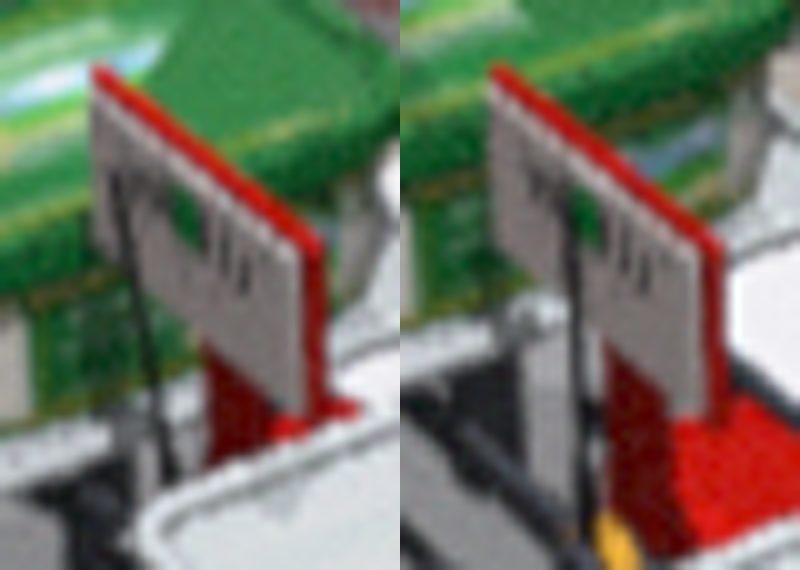

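Pan registration gives a tilt of about +0.03, and the pointer (right panel, col 570) is at the left part of the green zone. I'll check from closer with the wrist camera.

Run:
```python
from h import *
k=np.load("w1.npz");R=k["R"];t=k["t"].ravel();cw=-R.T@t
Rt=Ro.from_euler("xyz",[179.81,29.95,-172.43],degrees=True);p=np.array([451.1,150.1,191.])
off=Rt.inv().apply(cw-p);Rc=Rt.inv().as_matrix()@R.T
print("cam in tool",off.round(1));print(Rc.round(2))
C=np.array([501.5,-151.5,0]);D=C-30*BX+[0,0,165]
for tilt in(40,50,60):
    a=np.radians(tilt);T=tool(BX*np.sin(a)-[0,0,np.cos(a)],BY)
    for tcp in(C-20*BX+[0,0,260],C-60*BX+[0,0,250],C-100*BX+[0,0,250]):
        cam=tcp+T@off;K=dict(R=(T@Rc).T,t=-(T@Rc).T@cam,mtx=k["mtx"])
        print(tilt,tcp.round(0),cam.round(0),proj("wrist",D,K).round(0),np.linalg.norm(D-cam).round(0))
a=np.radians(50);plan(C-60*BX+[0,0,255],tool(BX*np.sin(a)-[0,0,np.cos(a)],BY))
```

```text
cam in tool [  82.7   -0.9 -157.1]
[[ 0.   -0.96 -0.29]
 [ 1.    0.   -0.  ]
 [ 0.   -0.29  0.96]]
40 [ 482. -154.  260.] [ 319. -175.  327.] [259. 115.] 224.0
40 [ 442. -159.  250.] [ 279. -180.  317.] [259. 159.] 247.0
40 [ 402. -164.  250.] [ 239. -185.  317.] [259. 185.] 279.0
50 [ 482. -154.  260.] [ 310. -176.  298.] [259. 102.] 210.0
50 [ 442. -159.  250.] [ 270. -181.  288.] [259. 143.] 238.0
50 [ 402. -164.  250.] [ 230. -186.  288.] [259. 166.] 273.0
60 [ 482. -154.  260.] [ 306. -177.  267.] [260.  90.] 196.0
60 [ 442. -159.  250.] [ 266. -182.  257.] [259. 128.] 227.0
60 [ 402. -164.  250.] [ 226. -187.  257.] [259. 147.] 264.0
n 7 dist 143.3 ang 49.9
[[[0.0232,-0.0336,0.0034],[-0.0014,-0.2489,-0.0004]],[[0.0234,-0.0336,0.0004],[-0.0014,-0.2489,-0.0004]],[[0.0233,-0.0336,-0.0025],[-0.0014,-0.2489,-0.0004]],[[0.0228,-0.0336,-0.0054],[-0.0014,-0.2489,-0.0004]],[[0.022,-0.0336,-0.0082],[-0.0014,-0.2489,-0.0004]],[[0.0208,-0.0336,-0.0109],[-0.0014,-0.2489,-0.0004]],[[0.0193,-0.0335,-0.0134],[-0.0014,-0.2489,-0.0004]]]
```

Call:
{"fn": "send_rows", "kwargs": {
  "deltas": [
    [[0.018,-0.034,0.003],[0,-0.2,0]],
    [[0.018,-0.034,0],[0,-0.2,0]],
    [[0.018,-0.034,-0.002],[0,-0.2,0]],
    [[0.018,-0.034,-0.004],[0,-0.2,0]],
    [[0.017,-0.034,-0.006],[0,-0.2,0]],
    [[0.016,-0.034,-0.008],[0,-0.2,0]],
    [[0.015,-0.034,-0.01],[0,-0.2,0]],
    [[0,0,0],[0,0,0]],
    [[0,0,0],[0,0,0]]
  ]
}}

```text
time_s: 9.1
ee_pos: [472.5, -132.1, 280.5]
ee_rot: [-178.5, 37.8, -174.3]
force: [-0.0, 0.4, -0.4]
gripper_width: 45.7
gripper_force: 0.0
```

Run:
```python
from h import *
import cv2
s=state();k=calibration("wrist");w=grab_frame("wrist");a=grab_frame("scene")
print(s["ee_pos"].round(1),s["ee_rot"].round(1))
C=np.array([501.5,-151.5,0])
# dial coordinates: green zone/level positions for radius r about the beam pivot
for h in(120,150,175,190): print(h,proj("wrist",C-36*BX+[0,0,h],k).round(1))
c=proj("wrist",C-36*BX+[0,0,165],k).astype(int);print(c)
np.savez("w2.npz",R=k["R"],t=k["t"],mtx=k["mtx"])
cv2.imwrite("pics/w2f.png",w[...,::-1])
cv2.imwrite("pics/f2_s.png",a[...,::-1])
u,v=c;u0=max(u-85,0);v0=max(v-60,0)
print(u0,v0)
cv2.imwrite("pics/w2.png",cv2.resize(w[v0:v0+120,u0:u0+170],(800,565),interpolation=2)[...,::-1])
```

```text
[ 472.5 -132.1  280.5] [-178.5   37.8 -174.3]
120 [237.4  72.5]
150 [234.8  91.6]
175 [232.4 110.5]
190 [230.8 123.4]
[233 102]
148 42
```

View pics/w2.png

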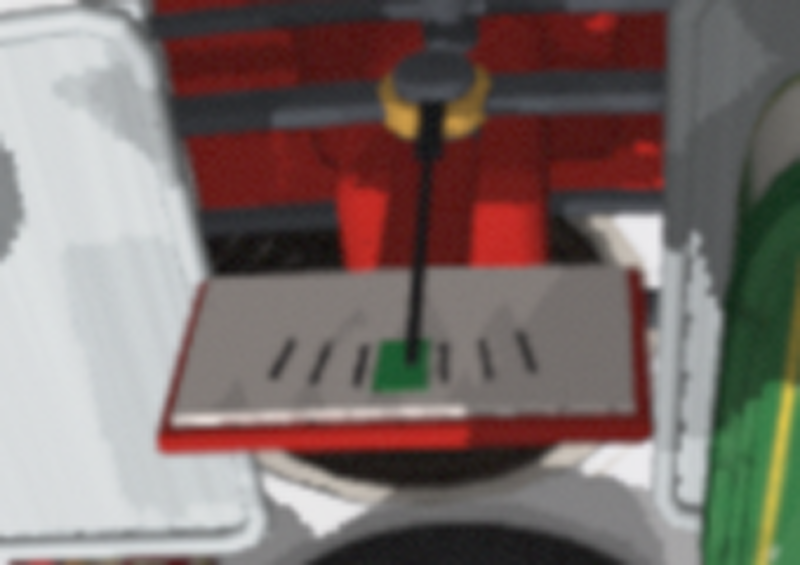

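The picture shows the pointer tip at (412,355) inside the green zone (375–428), just to the tub's side. The 400 g weight alone balances the tub, the other two are still in their pockets, and the hand touches nothing. Handing it in.

```bash
python3 -c "
from workcell import *
print(job_done())"
```

```text
the job is handed in; nothing more can be done
None
```

The tub weighs about 425 g by my reading of the dial: the 400 g weight alone brings the pointer to rest in the green zone, about 0.02 rad to the tub's side, with the 200 g and 100 g weights left in their pockets, and I handed the job in.

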